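Free a strap link from its spring bar with a forked tool

TASK

Take the forked tool from its stand, put the fork over the spring bar between the fixture's cheek and the collar, and push the collar gently back against its spring until the strap link jumps up out of engagement; do not drive the collar hard against its end stop. Then put the tool back in its stand, upright and fully down. Touch the fixture and the link only with the tool, do not bear hard on them, and leave the other things where they are.

Things in the scene. Friction and masses are not known exactly. Their poses are not given: they have to be found in the camera images.
- fixture: fixed steel fixture on a dark base 66 x 112 x 10 mm. Origin on the bench under the middle of the link, z up. Its 6 mm spring bar lies along y at x = 0, 38 mm up: from inside the link through the +y cheek (two cheeks 44 mm wide in x, 58 mm high; outer face of this one at y = +18.5 mm), through a collar, into a round barrel (27 mm diameter, 52 mm high, front face at y = +64 mm)
- bar_gap (a point): point on the bar's axis, 38 mm up, 6 mm outside the +y cheek's outer face (fixture y = +24.5 mm), where the fork goes over the bar. The collar stands beyond it towards +y: steel, 22 mm diameter, 6 mm thick; its face is between 5 and 17 mm from this point, clamped at a different place on the bar each time, so find it by touch
- barrel_front (a point): middle of the barrel's front face, towards which (fixture +y) the collar is pushed. The spring takes about 3 N to start and 0.4 N more per mm; the link comes free after about 7.5 mm of collar travel, a hard stop comes at 9 mm; more than 13 N from the tool harms the fixture
- link: light-metal strap link 28 x 14 x 51 mm (x, y along the bar, z), upright in the fixture's pocket with 1.5 mm play; origin at its centre, about 42.5 mm up while the bar is in its window. Its foot stands on a sprung ejector: once the bar is out, the link jumps up about 12 mm; let go, the bar then springs against its side and it stays up
- fork_tool: forked tool, 120 g, hanging upright in its stand. Origin at the centre of its square handle (18 x 18 mm, 56 mm high); z up. Below it a round flange, 46 mm diameter, underside 40 mm below the origin, a shank and a flat fork, 20 mm wide (tool x), 4 mm thick (tool y). Handle faces are parallel to tool x and y
- fork_tip (a point): midway between the tips of the fork's two prongs, 102 mm below the handle's centre. The slot between the prongs is 10 mm wide, flared at the mouth, open downwards and 18 mm deep
- stand: fixed tool stand: foot 80 x 80 x 8 mm with a square tube 46 mm outside, 28 mm inside, rim 78 mm above the bench. Origin on the bench surface under the tube's centre. The tool's fork hangs in the tube and its flange rests on the rim (handle centre then 118 mm above the bench)
- ring_gauge: bystander: steel ring gauge lying flat, 37 mm diameter, 12 mm high; origin at the centre of its underside
- steel_v_block: bystander: steel V block 50 x 44 x 36 mm; origin at the centre of its underside
- hexagon_nut: bystander: steel hexagon nut 21 mm across, 11 mm high; origin at the centre of its underside
Things that resemble listed ones, but are neither listed nor needed, are in the scene too. Leave any pink or red look-alike of the fixture alone.

How it is judged:
On the way, in this order (a step that is already met when the one before it is completed fails the run):
1. the forked tool is lifted out of its stand (z of fork_tool in the frame of stand above 0.144 m), for 0.1 s.
2. the link has jumped up free of the spring bar (z of link in the frame of fixture above 0.0505 m), for 0.2 s.
At the end, for the whole second after the job is handed in: the link stands raised at least 8 mm in its pocket (centre 50.5 to 60 mm up, within 6 mm of the middle, tilted under 0.2 rad); the tool hangs at rest in its stand, within 8 mm of the tube centre, tilted under 0.08 rad, handle centre under 121 mm up (z of link in the frame of fixture between 0.0505 and 0.06 m and horizontal distance between link and fixture below 0.006 m and angle between link's own z axis and vertical below 0.2 rad and horizontal distance between fork_tool and stand below 0.008 m and angle between fork_tool's own z axis and vertical below 0.08 rad and z of fork_tool in the frame of stand below 0.121 m and linear speed of each of fork_tool, link below 0.02 m/s); the robot touches nothing.
It fails at once if the tool presses on the fixture (bar and collar included) with more than 13 N (contact force between fork_tool and fixture above 13 N).
It fails at once if the tool presses on the link with more than 8 N (contact force between fork_tool and link above 8 N).
It fails at once if the gripper or arm touches the fixture (more than 2 N) (contact force between any of the fingers, the arm and fixture above 2 N).
It fails at once if the gripper or arm touches the link (more than 1 N) (contact force between any of the fingers, the arm and link above 1 N).
It fails at once if a bystander is moved more than 20 mm (distance of any of ring_gauge, steel_v_block, hexagon_nut from where it was at the start of the episode above 0.02 m).
It also fails if it takes over 51 s, if anything falls off the work surface, if the arm or the gripper's body presses on something with over 40 N, if the wrist force passes 120 N, or if a joint passes its speed limit or range.

ROBOT

A 6-joint arm with a two-finger parallel gripper is mounted at the origin on a cart in front of the work surface, level with it; the furniture and walls round the work are solid. World frame = base frame: x ahead of the robot, y to its left, z up, the work surface at z = 0. Lengths are in m, angles in rad, forces in N, time in s.
With the tool pointing down it reaches from about 0.35 to 0.775 m from the base axis. Payload 5.5 kg.
Tool frame: the origin (TCP) lies at the very end of the fingers, on their centre line; the grasp point (between the pads) lies r.hold_point_z behind it (r.hold_point_z is the distance from the TCP to the grasp point, in m); z points along the fingers, y is the line along which they close (so a half turn about z gives the same grasp; the last joint's range is limited). The gripper opens to 85 mm and grips with 20 to 120 N. Pads are 22 mm wide; open, the fingers measure 114 mm over their backs; the gripper's body (76 mm by 85 mm) begins 54 mm behind the grasp point. The pads swing forward as they close: fully open they stand 13 mm farther back than shut.
Start: joints at [1.076, 0.313, 0.046, 1.304, 0, 1.431], TCP at [0.2, 0.539, 0.204] pointing down, gripper open.
Joint ranges: [-2.76, 2.76], [-0.86, 1.69], [-1.03, 1.26], [-2.2, 2.34], [-1.47, 1.5], [-3.14, 3.14]. Speed limits (rad/s): [2.57, 2.57, 3.14, 3.14, 3.14, 3.14].

INTERFACE

Orientations are given as a 3x3 rotation matrix whose columns are the frame's x, y, z axes.
In Python, from cell import r gives the robot as it stands.
- The arm moves only by the tool carry_out, never from a script. Its argument "targets" is a list of rows, each an object with "turn": the turn, a rotation vector about the tool's x, y, z in rad, a list of three; "delta_pos": the shift along the tool's x, y, z in m, a list of three; "gripper": the opening, from 0 (shut) to 1 (fully open). In form: [{"turn": [rx, ry, rz], "delta_pos": [tx, ty, tz], "gripper": gripper}, ...]. A call has 1 to 20 rows; each row shifts and turns the commanded pose from where the row before left it, along the tool's axes as they then stand; what a row does not reach is not made up. A row lasts 1/8 s, in which the tool goes at most 62.5 mm and 10.7 degrees, less where a joint would pass 70% of its speed; a pose out of reach is approached as far as the arm can. A call is refused whole if a number of a shift passes 0.0625 or a number of a turn 0.188, either way. A call with a gripper value outside its range is refused whole. The fingers move at their own pace and stop on an object; "squeeze" is the grip in N (left out, the last holds). Time passes only in rows, so rows that do not move let the fingers close. It gives the time, the measured TCP pose, the force, the opening and the grip force at its end, in the units of the state.
- r.state(): the state, without advancing time (a new reading comes with each control period).
- r.capture(name): name is "scene" or "side" or "wrist"; returns a dict with "img" (384x512x3 uint8, red, green, blue), "mtx" (3x3 intrinsics, pixels), "position" and "orientation" of the camera in the world; the wrist camera has in their place "mount" (4x4, takes a point from camera to tool coordinates, whose origin is the TCP and whose axes are the flange's). Camera axes: x right, y down, z forward; pixel columns grow to the right and rows downward; lengths in m; the calibration is good to about 2 mm. A picture is of the moment at which its call begins: read the wrist's pose just before it. There is no depth.
- r.hand_in(): hands the job in; it is judged then, once.
The state is a dict: "time_s": time; "joint_pos": joint angles; "qd": joint speeds; "effort": joint torques, N m; "tcp_pos": TCP position; "tcp_rot": TCP orientation; "force": force on the tool from outside, world axes, zero at the start; "moment": the same for the moment, N m; "grip_width": finger opening in m; "grasp_force": force on a finger pad.
Only numpy, scipy, OpenCV 4.12 (cv2) and the standard library are available. Lean on these libraries where they do the work, as an engineer would, in place of code of your own. Each camera call takes 0.05 s, during which the arm holds its last target. There are 200 camera calls.

## Working session

There is one attempt and no reset: what is moved stays moved. The work goes in short steps, Python scripts to look and compute and a tool call to move; the robot and the scene stay as the last step left them, time stands still between calls to the robot, and variables do not carry over. Pictures are saved under pics/ and viewed, at most 10 in all, crops included, and the job is handed in when it is done.

Besides the shell and the picture viewer there is one more tool, called after "Request:" in YAML: its name, and indented under it one key for each argument. carry_out: Moves the arm, as the interface text tells. Its arguments: {"type":"object","properties":{"targets":{"type":"array"},"squeeze":{"type":"number"}},"required":["targets"]}

```bash
mkdir -p pics
cat > h.py <<'E'
import numpy as np, cv2, pickle
from cell import r
def cap(n,f):
    s=r.state(); c=r.capture(n)
    if 'mount' in c:
        T=np.eye(4);T[:3,:3]=s['tcp_rot'];T[:3,3]=s['tcp_pos'];M=T@np.array(c['mount']);c['position']=M[:3,3];c['orientation']=M[:3,:3]
    cv2.imwrite(f'pics/{f}.png',c['img'][:,:,::-1]); pickle.dump(c,open(f'{f}.pkl','wb')); return c
def load(f): return pickle.load(open(f'{f}.pkl','rb'))
def ray(c,p):
    d=np.array(c['orientation'])@np.linalg.inv(c['mtx'])@np.array([p[0],p[1],1.]);return np.array(c['position']),d/np.linalg.norm(d)
def onz(c,p,z):
    o,d=ray(c,p);return o+d*(z-o[2])/d[2]
def tri(*cps):
    A=np.zeros((3,3));b=np.zeros(3)
    for c,p in cps:
        o,d=ray(c,p);P=np.eye(3)-np.outer(d,d);A+=P;b+=P@o
    x=np.linalg.solve(A,b);return x,[np.linalg.norm((np.eye(3)-np.outer(d,d))@(x-o)) for o,d in [ray(c,p) for c,p in cps]]
def proj(c,X):
    q=np.array(c['mtx'])@np.array(c['orientation']).T@(np.array(X)-c['position']);return q[:2]/q[2]
E
python3 - <<'E'
from h import *
a=cap('scene','sc');b=cap('side','si');w=cap('wrist','w0')
s=r.state();print(r.hold_point_z,s)
for c in(a,b,w):print(c['position'],c['orientation'],c['mtx'][0])
v=lambda c:cv2.resize(c['img'][:,:,::-1],(800,600))
cv2.imwrite('pics/a.png',v(a));cv2.imwrite('pics/b.png',v(b))
E
```

```text
0.0187 {'time_s': 0.15, 'joint_pos': array([ 1.07641247e+00,  3.13870614e-01,  4.52608352e-02,  1.30356748e+00,
       -3.92306006e-05,  1.43121733e+00]), 'qd': array([-0.00068442, -0.00410344,  0.00470404, -0.00013963,  0.00045357,
       -0.00051043]), 'effort': array([ 2.76401159e-03, -4.81064451e+01,  2.98815268e+01,  1.39212891e-02,
       -1.40608868e-04, -1.00079603e-05]), 'tcp_pos': array([0.19957896, 0.53882931, 0.20359796]), 'tcp_rot': array([[-9.37714260e-01,  3.47406938e-01, -6.20703281e-04],
       [ 3.47407458e-01,  9.37713461e-01, -1.23419335e-03],
       [ 1.53274489e-04, -1.37295765e-03, -9.99999046e-01]]), 'force': array([ 0.03344709,  0.02251713, -0.68114372]), 'moment': array([0.0317624 , 0.01372379, 0.00685516]), 'grasp_force': 0.0, 'grip_width': 0.08560475526049763}
[0.95641109 0.5951753  0.69480442] [[-0.62161501  0.55419869 -0.55358703]
 [ 0.78321801  0.42816631 -0.45082498]
 [-0.0128193  -0.7138189  -0.700213  ]] [419.04700426   0.         261.54291043]
[0.49846696 0.97977988 0.39654502] [[-0.99901314 -0.00249726 -0.04434531]
 [ 0.04102038  0.33097502 -0.94274751]
 [ 0.01703147 -0.94363621 -0.33054595]] [457.76216479   0.         258.18920072]
[0.12296378 0.56796676 0.37342296] [[ 3.47894646e-01  8.88793920e-01  2.98353285e-01]
 [ 9.37533527e-01 -3.29655966e-01 -1.11165780e-01]
 [-4.49528726e-04  3.18390187e-01 -9.47959644e-01]] [281.8776993    0.         260.06291701]
```

View pics/a.png

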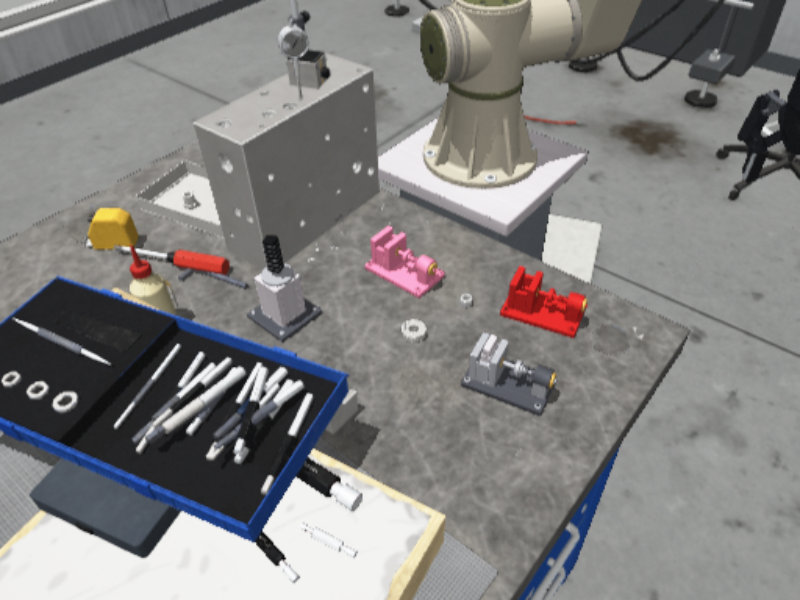

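View pics/b.png

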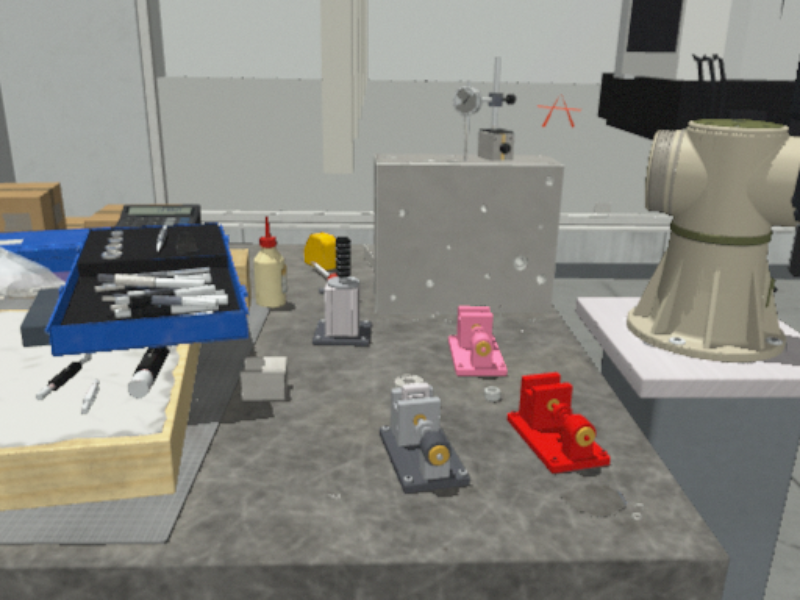

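The scene view shows the black-handled tool in its stand at (270,285) and the grey fixture at (510,375). The look-alikes are pink (405,262) and red (545,300). In the side view, the stand is at (342,310) and the grey fixture at (425,435). The grey one on the dark base, with a metal link, fits the description. I'll confirm with an enlarged crop.

Run:
```python
from h import *
a=load('sc');b=load('si')
def cr(c,x,y,w,h,k):return cv2.resize(c['img'][y:y+h,x:x+w,::-1],None,fx=k,fy=k,interpolation=cv2.INTER_CUBIC)
# 4 tiles 400x300 -> scales 5
t=[cr(a,290,205,80,60,5),cr(b,235,235,80,80,5)[:300],cr(a,150,145,80,75,4),cr(b,180,145,80,75,4)]
t=[cv2.copyMakeBorder(i,0,300-i.shape[0],0,400-i.shape[1],cv2.BORDER_CONSTANT) for i in t]
cv2.imwrite('pics/c.png',np.vstack([np.hstack(t[:2]),np.hstack(t[2:])]))
```

```text
(no output)
```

View pics/c.png

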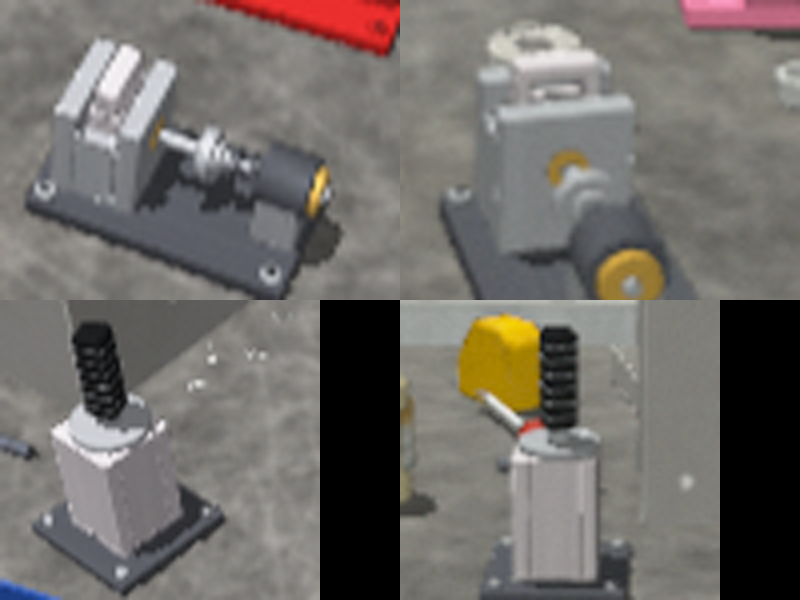

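The crop confirms both: the grey fixture with bar, collar and dark barrel, and the black ribbed handle standing on the stand. Next I'll triangulate.

Run:
```python
from h import *
a=load('sc');b=load('si')
f1=lambda u,v:(a,(290+u/5-.4,205+v/5-.4)); f2=lambda u,v:(b,(235+(u-400)/5-.4,235+v/5-.4))
f3=lambda u,v:(a,(150+u/4-.4,145+(v-300)/4-.4)); f4=lambda u,v:(b,(180+(u-400)/4-.4,145+(v-300)/4-.4))
P={}
for n,p,q in [('barrelrear',f1(318,195),f2(631,281)),('bush',f1(160,133),f2(570,168)),('cheek top outer L',f1(125,127),f2(500,110)),('cheek top R',f1(165,63),f2(632,100)),('linktop',f1(118,62),f2(555,62)),
 ('handletop',f3(93,328),f4(559,333)),('flange',f3(111,420),f4(560,441)),('handlebot',f3(110,412),f4(560,428))]:
    P[n],e=tri(p,q);print(n,P[n].round(4),np.round(e,4))
for uv in [(45,188),(270,272)]:print('screw',onz(*f1(*uv),.01).round(4))
for uv in [(37,522),(120,582),(220,515)]:print('standcorner',onz(*f3(*uv),.008).round(4))
# handle colour mask extents in both
d=P['barrelrear']-P['bush'];print('yaw of bar deg',np.degrees(np.arctan2(d[1],d[0])),np.linalg.norm(d))
```

```text
barrelrear [0.4369 0.4046 0.0407] [0.0012 0.0012]
bush [0.4499 0.3387 0.042 ] [0.0004 0.0004]
cheek top outer L [0.4715 0.334  0.0609] [0.0005 0.0005]
cheek top R [0.43   0.3267 0.0594] [0.0008 0.0008]
linktop [0.4528 0.3173 0.0701] [0.0015 0.0015]
handletop [0.5382 0.0173 0.1465] [0.0007 0.0007]
flange [0.539  0.0184 0.0847] [0.0004 0.0004]
handlebot [0.5392 0.0197 0.0922] [0.001 0.001]
screw [0.4804 0.3048 0.01  ]
screw [0.4604 0.4008 0.01  ]
standcorner [ 0.5749 -0.0226  0.008 ]
standcorner [0.5782 0.0501 0.008 ]
standcorner [0.5057 0.0575 0.008 ]
yaw of bar deg 101.18972854516382 0.06717906191147113
```

Run:
```python
from h import *
a=load('sc');b=load('si')
k=512/800
for uv in [(262,262),(228,250)]:print('block base',onz(a,(uv[0]*k,uv[1]*k),0).round(3))
for n,p,q in [('blk near top',(245,160),(375,160)),('top2',(372,72),(557,162))]:print(n,tri((a,np.array(p)*k),(b,np.array(q)*k)))
s=r.state();R=np.array(s['tcp_rot'])
print(R.T@(np.array([.5385,.0185,.215])-s['tcp_pos']))
c=load('w0');print(np.array(c['mount']).round(3),c['mtx'])
```

```text
block base [ 0.478 -0.1    0.   ]
block base [ 0.492 -0.168  0.   ]
blk near top (array([ 0.50139235, -0.04440249,  0.23666565]), [np.float64(0.011229977359050392), np.float64(0.011229977359050472)])
top2 (array([ 0.22975797, -0.06082437,  0.24151472]), [np.float64(0.0017772250614800365), np.float64(0.001777225061479985)])
[-0.49857563 -0.37019193 -0.01097021]
[[-0.    -0.948 -0.319  0.082]
 [ 1.    -0.001  0.001  0.001]
 [-0.001 -0.319  0.948 -0.17 ]
 [ 0.     0.     0.     1.   ]] [[281.8776993    0.         260.06291701]
 [  0.         281.8776993  193.33591049]
 [  0.           0.           1.        ]]
```

Request:
carry_out:
  targets:
    - {"turn": [0, 0, 0], "delta_pos": [-0.0415, -0.0308, -0.0009], "gripper": 1}
    - {"turn": [0, 0, 0], "delta_pos": [-0.0415, -0.0308, -0.0009], "gripper": 1}
    - {"turn": [0, 0, 0], "delta_pos": [-0.0415, -0.0308, -0.0009], "gripper": 1}
    - {"turn": [0, 0, 0], "delta_pos": [-0.0415, -0.0308, -0.0009], "gripper": 1}
    - {"turn": [0, 0, 0], "delta_pos": [-0.0415, -0.0308, -0.0009], "gripper": 1}
    - {"turn": [0, 0, 0], "delta_pos": [-0.0415, -0.0308, -0.0009], "gripper": 1}
    - {"turn": [0, 0, 0], "delta_pos": [-0.0415, -0.0308, -0.0009], "gripper": 1}
    - {"turn": [0, 0, 0], "delta_pos": [-0.0415, -0.0308, -0.0009], "gripper": 1}
    - {"turn": [0, 0, 0], "delta_pos": [-0.0415, -0.0308, -0.0009], "gripper": 1}
    - {"turn": [0, 0, 0], "delta_pos": [-0.0415, -0.0308, -0.0009], "gripper": 1}
    - {"turn": [0, 0, 0], "delta_pos": [-0.0415, -0.0308, -0.0009], "gripper": 1}
    - {"turn": [0, 0, -0.14], "delta_pos": [-0.0415, -0.0308, -0.0009], "gripper": 1}
    - {"turn": [0, 0, -0.14], "delta_pos": [0, 0, 0], "gripper": 1}
    - {"turn": [0, 0, 0], "delta_pos": [0, 0, 0], "gripper": 1}

```text
time_s: 1.9
tcp_pos: [0.5382, 0.019, 0.2145]
tcp_rot: [[-0.997, 0.078, -0.001], [0.078, 0.997, 0.0], [0.001, 0.0, -1.0]]
force: [-0.7, 0.3, 0.4]
grip_width: 0.0852
grasp_force: 0.0
```

Run:
```python
from h import *
c=cap('wrist','w1');s=r.state();print(s['time_s'],s['tcp_pos'],s['tcp_rot'],s['joint_pos'])
cv2.imwrite('pics/w1b.png',cv2.resize(c['img'][:,:,::-1],(800,600)))
```

```text
1.95 [0.53802444 0.01956127 0.21471195] [[-9.96979055e-01  7.76652036e-02 -9.38420379e-04]
 [ 7.76649693e-02  9.96979474e-01  2.83626267e-04]
 [ 9.57613748e-04  2.09887058e-04 -9.99999519e-01]] [-1.12912924e-01  2.39882542e-01 -2.71891166e-02  1.30468907e+00
  1.76085387e-04 -3.51696130e-02]
```

View pics/w1b.png

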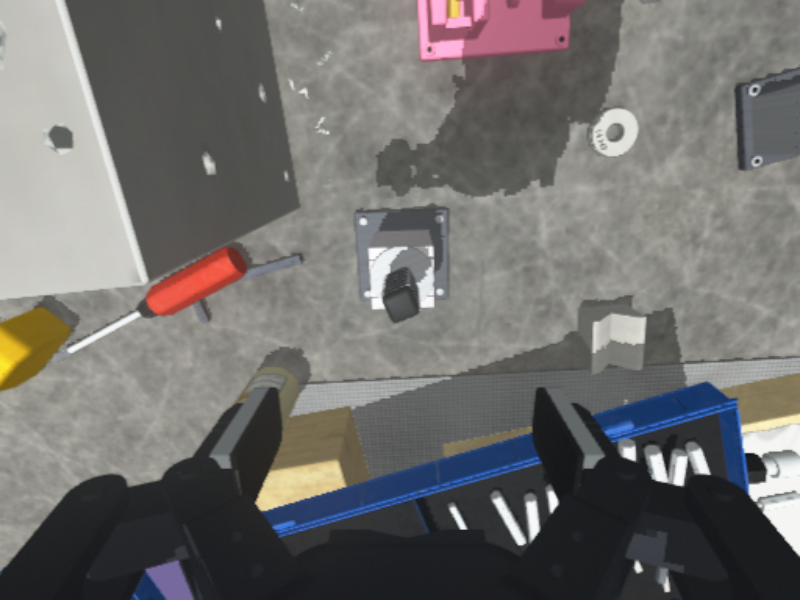

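The wrist view shows the handle top at about (402,305), the stand below it, and the V block, ring and block clear of the gripper. I'll look closer at the handle's yaw.

Run:
```python
from h import *
c=load('w1')
i=c['img'][165:213,235:285,::-1]
cv2.imwrite('pics/w1c.png',np.clip(cv2.resize(i,None,fx=12,fy=12,interpolation=cv2.INTER_CUBIC).astype(float)*2,0,255).astype('uint8'))
```

```text
(no output)
```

View pics/w1c.png

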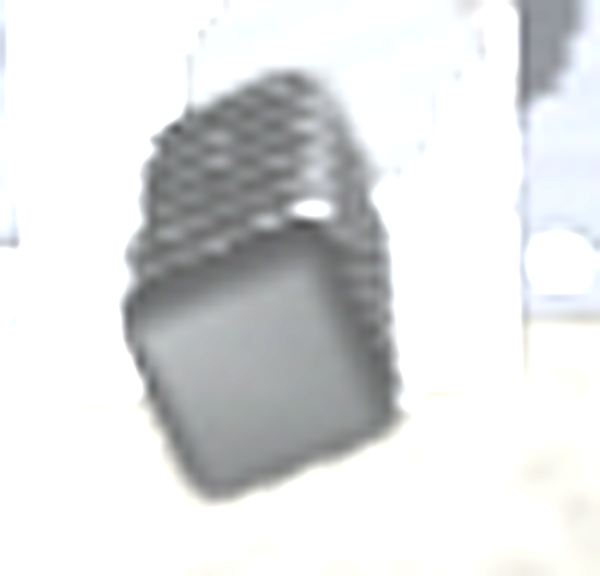

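The crop shows a rotated square top face, with corners near (135,310), (320,245), (395,415) and (210,495).

Run:
```python
from h import *
c=load('w1');a=load('sc')
P=np.array([onz(c,(235+u/12-.4,165+v/12-.4),.146) for u,v in [(135,310),(320,245),(395,415),(210,495)]])
print(P.round(4),P.mean(0))
for i in range(4):
    d=P[(i+1)%4]-P[i];print(np.degrees(np.arctan2(d[1],d[0])),np.linalg.norm(d))
# height check from two views
m=P.mean(0);pc=proj(c,m);print(tri((c,pc),(a,(150+93/4-.4,145+28/4-.4))))
```

```text
[[0.5329 0.0075 0.146 ]
 [0.5289 0.0216 0.146 ]
 [0.5426 0.0262 0.146 ]
 [0.5479 0.0118 0.146 ]] [0.53807882 0.01678323 0.146     ]
105.66567817985823 0.01459599309296186
18.492206757748175 0.014443422452450689
-69.74438663383555 0.01531706472312882
-164.18683899696182 0.015651632718213425
(array([0.53768169, 0.01691776, 0.14685907]), [np.float64(0.00014117383824963125), np.float64(0.00014117383824974612)])
```

Request:
carry_out:
  targets:
    - {"turn": [0, 0, -0.13], "delta_pos": [0, 0, 0], "gripper": 1}
    - {"turn": [0, 0, -0.13], "delta_pos": [0, 0, 0], "gripper": 1}
    - {"turn": [0, 0, -0.12], "delta_pos": [0, 0, 0], "gripper": 1}
    - {"turn": [0, 0, 0], "delta_pos": [0.0008, -0.0027, 0.02], "gripper": 1}
    - {"turn": [0, 0, 0], "delta_pos": [0, 0, 0.035], "gripper": 1}
    - {"turn": [0, 0, 0], "delta_pos": [0, 0, 0.035], "gripper": 1}
    - {"turn": [0, 0, 0], "delta_pos": [0, 0, 0.024], "gripper": 1}
    - {"turn": [0, 0, 0], "delta_pos": [0, 0, 0], "gripper": 0.4}
    - {"turn": [0, 0, 0], "delta_pos": [0, 0, 0], "gripper": 0.15}
    - {"turn": [0, 0, 0], "delta_pos": [0, 0, 0], "gripper": 0}
    - {"turn": [0, 0, 0], "delta_pos": [0, 0, 0], "gripper": 0}
    - {"turn": [0, 0, 0], "delta_pos": [0, 0, 0], "gripper": 0}
    - {"turn": [0, 0, 0], "delta_pos": [0, 0, 0], "gripper": 0}
  squeeze: 70

```text
time_s: 3.58
tcp_pos: [0.5395, 0.0165, 0.1024]
tcp_rot: [[-0.954, -0.3, 0.003], [-0.3, 0.954, -0.0], [-0.002, -0.001, -1.0]]
force: [-0.5, -0.8, 6.1]
grip_width: 0.0164
grasp_force: 70.8
```

Request:
carry_out:
  targets:
    - {"turn": [0, 0, 0], "delta_pos": [0, 0, -0.01], "gripper": 0}
    - {"turn": [0, 0, 0], "delta_pos": [0, 0, -0.02], "gripper": 0}
    - {"turn": [0, 0, 0], "delta_pos": [0, 0, -0.03], "gripper": 0}
    - {"turn": [0, 0, 0], "delta_pos": [0, 0, -0.03], "gripper": 0}
    - {"turn": [0, 0, 0], "delta_pos": [0, 0, -0.02], "gripper": 0}
    - {"turn": [0, 0, 0], "delta_pos": [0, 0, -0.01], "gripper": 0}
    - {"turn": [0, 0, 0], "delta_pos": [0, 0, 0], "gripper": 0}

```text
time_s: 4.45
tcp_pos: [0.5386, 0.0168, 0.2214]
tcp_rot: [[-0.954, -0.3, 0.001], [-0.3, 0.954, 0.0], [-0.001, -0.0, -1.0]]
force: [0.1, -0.4, -0.8]
grip_width: 0.0161
grasp_force: 69.9
```

Run:
```python
from h import *
s=r.state();print(s['tcp_pos'],s['tcp_rot'],s['force'],s['grip_width'])
a=cap('scene','sc2');b=cap('side','si2');w=cap('wrist','w2')
p=proj(a,s['tcp_pos']-[0,0,.045]).astype(int);q=proj(b,s['tcp_pos']-[0,0,.045]).astype(int);print(p,q)
def cr(c,p):
    x,y=max(p[0]-40,0),max(p[1]-55,0);print(x,y);return cv2.resize(c['img'][y:y+100,x:x+80,::-1],None,fx=5,fy=5,interpolation=cv2.INTER_CUBIC)
cv2.imwrite('pics/d.png',np.hstack([cr(a,p),cr(b,q)]))
```

```text
[0.53861213 0.01681865 0.22143615] [[-9.53793817e-01 -3.00461055e-01  7.13216365e-04]
 [-3.00461077e-01  9.53794074e-01  7.82608310e-05]
 [-7.03775874e-04 -1.39649060e-04 -9.99999743e-01]] [ 0.12182614 -0.40405441 -0.81191418] 0.016085939892386682
[170 140] [219 138]
130 85
179 83
```

View pics/d.png

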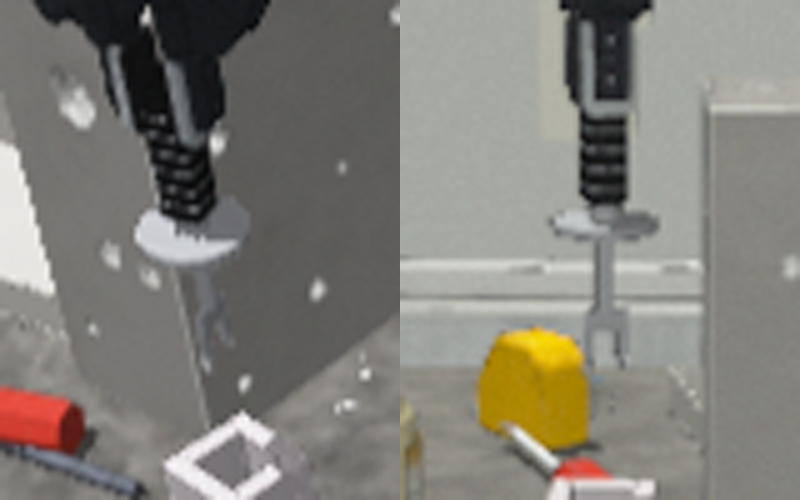

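The side tile shows the fork broadside with its slot open, so tool x is at about 17° and the hand closes along tool y, as I wanted. Moving next to the fixture.

Request:
carry_out:
  targets:
    - {"turn": [0, 0, 0.108], "delta_pos": [0, 0, 0], "gripper": 0}
    - {"turn": [0, 0, 0], "delta_pos": [-0.0015, 0.02, 0], "gripper": 0}
    - {"turn": [0, 0, 0], "delta_pos": [-0.003, 0.038, 0], "gripper": 0}
    - {"turn": [0, 0, 0], "delta_pos": [-0.0034, 0.041, 0], "gripper": 0}
    - {"turn": [0, 0, 0], "delta_pos": [-0.0034, 0.041, 0], "gripper": 0}
    - {"turn": [0, 0, 0], "delta_pos": [-0.0034, 0.041, 0], "gripper": 0}
    - {"turn": [0, 0, 0], "delta_pos": [-0.0034, 0.041, 0], "gripper": 0}
    - {"turn": [0, 0, 0], "delta_pos": [-0.0034, 0.041, 0], "gripper": 0}
    - {"turn": [0, 0, 0], "delta_pos": [-0.003, 0.038, 0], "gripper": 0}
    - {"turn": [0, 0, 0], "delta_pos": [-0.0017, 0.0284, 0], "gripper": 0}
    - {"turn": [0, 0, 0], "delta_pos": [0, 0, 0], "gripper": 0}
    - {"turn": [0, 0, 0], "delta_pos": [0, 0, 0], "gripper": 0}
    - {"turn": [0, 0, 0], "delta_pos": [0, 0, 0], "gripper": 0}

```text
time_s: 6.22
tcp_pos: [0.4995, 0.3443, 0.221]
tcp_rot: [[-0.981, -0.195, -0.0], [-0.195, 0.981, -0.0], [0.0, -0.0, -1.0]]
force: [-0.4, -0.0, -0.5]
grip_width: 0.0158
grasp_force: 69.9
```

Run:
```python
from h import *
a=load('sc2');b=load('si2')
print('tip',tri((a,(130+218/5-.4,85+355/5-.4)),(b,(179+206/5-.4,83+365/5-.4))))
s=r.state();print(s['tcp_pos'],s['tcp_rot'],s['force'],s['grip_width'])
w=cap('wrist','w3')
p=proj(w,[.449,.345,.04]).astype(int);print(p)
x,y=p[0]-65,p[1]-50;print(x,y)
cv2.imwrite('pics/e.png',cv2.resize(w['img'][y:y+98,x:x+130,::-1],None,fx=6,fy=6,interpolation=cv2.INTER_CUBIC))
```

```text
tip (array([0.5386185, 0.0177651, 0.138838 ]), [np.float64(0.001377280274833806), np.float64(0.0013772802748339109)])
[0.49949948 0.34425125 0.22102216] [[-9.80720198e-01 -1.95417006e-01 -2.95097971e-04]
 [-1.95416937e-01  9.80720225e-01 -2.46197285e-04]
 [ 3.37519685e-04 -1.83783508e-04 -9.99999926e-01]] [-0.36308136 -0.04183321 -0.54750871] 0.015761632777253797
[268 126]
203 76
```

View pics/e.png

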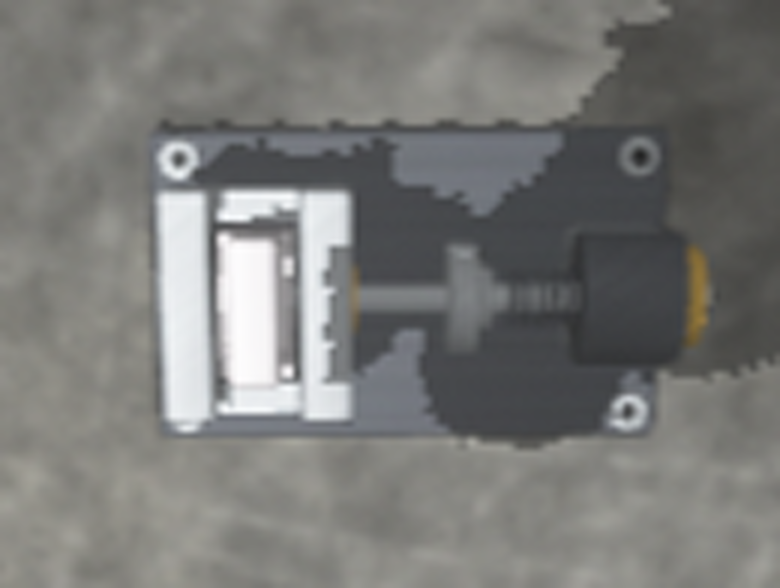

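The wrist crop shows the bar running from (355,297) to the collar, whose face is at u≈447. The cheek's outer top edge is at u=352 and the barrel front at u≈577.

Run:
```python
from h import *
w=load('w3')
f=lambda u,v,z:onz(w,(203+u/6-.4,76+v/6-.4),z)
bar1,bar2=f(365,297,.038),f(445,297,.038);brl=f(700,298,.038)
ch1,ch2=f(352,190,.058),f(352,418,.058)
print(bar1,bar2,brl,ch1,ch2,f(577,297,.038))
print('cheek x yaw',np.degrees(np.arctan2(*(ch2-ch1)[1::-1])),'len',np.linalg.norm(ch2-ch1),'bar yaw',np.degrees(np.arctan2(*(brl-bar1)[1::-1])))
S=[f(179,159,.01),f(640,156,.01),f(628,411,.01)];print(S[1]-S[0],np.degrees(np.arctan2(*(S[1]-S[0])[1::-1])),np.degrees(np.arctan2(*(S[2]-S[1])[1::-1])))
yaw=np.radians(101.3);Y=np.array([np.cos(yaw),np.sin(yaw)]);X=np.array([Y[1],-Y[0]])
print('along Y: cheek',(ch1[:2]@Y,ch2[:2]@Y),'collar',bar2[:2]@Y,'barrel',f(577,297,.038)[:2]@Y)
xb=(bar1[:2]@X+bar2[:2]@X)/2; print('bar X',xb,bar1[:2]@X,bar2[:2]@X,'cheekmid X',(ch1+ch2)[:2]@X/2)
yc=(ch1[:2]@Y+ch2[:2]@Y)/2
g=X*xb+Y*(yc+.006);print('gap',g,'tcp delta hand',r.state()['tcp_rot'].T[:2,:2]@(g-r.state()['tcp_pos'][:2]))
# side-view checks: project into scene & side from start
for n,c in(('sc',load('sc')),('si',load('si'))):print(n,proj(c,[*(X*xb+Y*yc),.038]))
```

```text
[0.44867065 0.33911384 0.038     ] [0.4454957  0.35509143 0.038     ] [0.43556634 0.4060795  0.038     ] [0.4282125  0.33222011 0.058     ] [0.47023381 0.34063275 0.058     ] [0.44025654 0.38145698 0.038     ]
cheek x yaw 11.320916952015248 len 0.04285514033827331 bar yaw 101.07212905073112
[-0.01985704  0.09676089  0.        ] 101.5970919437012 11.596863123991753
along Y: cheek (np.float64(0.24187331819294527), np.float64(0.24188896330505946)) collar 0.2609146974786132 barrel 0.28779573255969393
bar X 0.5064297418470866 0.5064210685240133 0.5064384151701599 cheekmid X 0.5064362754450228
gap [0.44804107 0.34230884] tcp delta hand [0.0510174  0.00824667]
sc [320.70578815 231.54380409]
si [268.7040846  269.90703746]
```

Request:
carry_out:
  targets:
    - {"turn": [0, 0, 0], "delta_pos": [0.02, 0.003, 0], "gripper": 0}
    - {"turn": [0, 0, 0], "delta_pos": [0.02, 0.0035, 0.01], "gripper": 0}
    - {"turn": [0, 0, 0], "delta_pos": [0.011, 0.003, 0.02], "gripper": 0}
    - {"turn": [0, 0, 0], "delta_pos": [0, 0, 0.025], "gripper": 0}
    - {"turn": [0, 0, 0], "delta_pos": [0, 0, 0.02], "gripper": 0}
    - {"turn": [0, 0, 0], "delta_pos": [0, 0, 0.004], "gripper": 0}
    - {"turn": [0, 0, 0], "delta_pos": [0, 0, 0], "gripper": 0}
    - {"turn": [0, 0, 0], "delta_pos": [0, 0, 0], "gripper": 0}

```text
time_s: 7.28
tcp_pos: [0.4485, 0.3445, 0.1432]
tcp_rot: [[-0.981, -0.196, 0.002], [-0.196, 0.981, 0.001], [-0.002, 0.001, -1.0]]
force: [0.3, -0.4, -0.7]
grip_width: 0.0161
grasp_force: 69.9
```

Run:
```python
from h import *
s=r.state();print(s['tcp_pos'],s['force'],s['moment'])
a=cap('scene','sc4');b=cap('side','si4');w=cap('wrist','w4')
T=s['tcp_pos']-[0,0,.086]
def cr(c,p,W,H,k):
    x,y=max(int(p[0])-W//2,0),max(int(p[1])-H//2,0);print(x,y);return cv2.resize(c['img'][y:y+H,x:x+W,::-1],(W*k,H*k),interpolation=cv2.INTER_CUBIC)
cv2.imwrite('pics/f.png',np.hstack([cr(a,proj(a,T),66,80,6),cr(b,proj(b,T),66,80,6)]))
```

```text
[0.44848138 0.34447202 0.14322694] [ 0.25889825 -0.38458386 -0.65278692] [ 0.01496219 -0.0267681  -0.01932514]
292 186
236 221
```

View pics/f.png

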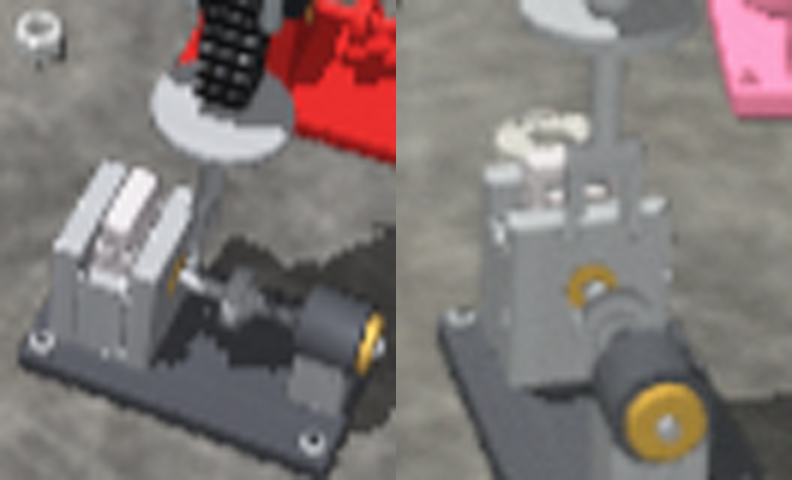

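The side tile shows the prongs at u≈571 and 629 with tips at v≈235, straddling the bar near (597,290). I'll check the lateral offset.

Run:
```python
from h import *
b=load('si4');s=r.state();t=s['tcp_pos']
for z in (.057,.047,.038):
    g=np.array([.448,.3443,z]);p=proj(b,g);print(z,396+(p[0]-236+.4)*6,(p[1]-221+.4)*6)
p=proj(b,t-[0,0,.086]);print('tip exp',396+(p[0]-236+.4)*6,(p[1]-221+.4)*6)
```

```text
0.057 602.999020189988 245.94501391989218
0.047 602.0169775065418 280.142752730658
0.038 601.1408501840543 310.65219376052187
tip exp 602.201878555436 246.55815429731285
```

Request:
carry_out:
  targets:
    - {"turn": [0, 0, 0], "delta_pos": [0, 0, 0.008], "gripper": 0}
    - {"turn": [0, 0, 0], "delta_pos": [0, 0, 0.004], "gripper": 0}
    - {"turn": [0, 0, 0], "delta_pos": [0, 0, 0.003], "gripper": 0}
    - {"turn": [0, 0, 0], "delta_pos": [0, 0, 0.003], "gripper": 0}
    - {"turn": [0, 0, 0], "delta_pos": [0, 0, 0.002], "gripper": 0}
    - {"turn": [0, 0, 0], "delta_pos": [0, 0, 0], "gripper": 0}

```text
time_s: 8.18
tcp_pos: [0.4476, 0.3443, 0.122]
tcp_rot: [[-0.981, -0.196, -0.0], [-0.196, 0.981, -0.0], [0.0, 0.0, -1.0]]
force: [-0.5, -1.0, -1.4]
grip_width: 0.0164
grasp_force: 69.9
```

Request:
carry_out:
  targets:
    - {"turn": [0, 0, 0], "delta_pos": [0, 0, 0.003], "gripper": 0}
    - {"turn": [0, 0, 0], "delta_pos": [0, 0, 0.003], "gripper": 0}
    - {"turn": [0, 0, 0], "delta_pos": [0, 0, 0.0035], "gripper": 0}
    - {"turn": [0, 0, 0], "delta_pos": [0, 0, 0], "gripper": 0}
    - {"turn": [0, 0, 0], "delta_pos": [0, 0, 0], "gripper": 0}

```text
time_s: 8.8
tcp_pos: [0.4477, 0.3443, 0.1126]
tcp_rot: [[-0.981, -0.196, -0.0], [-0.196, 0.981, 0.0], [0.0, 0.0, -1.0]]
force: [0.8, -0.1, -1.8]
grip_width: 0.016
grasp_force: 69.9
```

Request:
carry_out:
  targets:
    - {"turn": [0, 0, 0], "delta_pos": [0, 0.002, 0], "gripper": 0}
    - {"turn": [0, 0, 0], "delta_pos": [0, 0.002, 0], "gripper": 0}
    - {"turn": [0, 0, 0], "delta_pos": [0, 0.0015, 0], "gripper": 0}
    - {"turn": [0, 0, 0], "delta_pos": [0, 0.001, 0], "gripper": 0}
    - {"turn": [0, 0, 0], "delta_pos": [0, 0, 0], "gripper": 0}
    - {"turn": [0, 0, 0], "delta_pos": [0, 0, 0], "gripper": 0}

```text
time_s: 9.55
tcp_pos: [0.4464, 0.3506, 0.1126]
tcp_rot: [[-0.981, -0.196, 0.0], [-0.196, 0.981, 0.0], [-0.0, 0.0, -1.0]]
force: [-0.5, 0.5, -0.3]
grip_width: 0.0159
grasp_force: 69.9
```

```bash
cat > f.py <<'E'
from h import *
s=r.state();R=s['tcp_rot'];print(s['time_s'],s['tcp_pos'].round(4),'Y',s['tcp_pos'][:2]@[-.196,.981]-.24188+.0185,'Fhand',(R.T@s['force']).round(2),'Mhand',(R.T@s['moment']).round(3),s['grip_width'])
E
python3 f.py
```

```text
9.55 [0.4464 0.3506 0.1126] Y 0.03310064038481837 Fhand [0.4  0.59 0.27] Mhand [ 0.057  0.037 -0.016] 0.01593543774513305
```

Still free. I'll take 1 mm steps now.

Request:
carry_out:
  targets:
    - {"turn": [0, 0, 0], "delta_pos": [0, 0.0007, 0], "gripper": 0}
    - {"turn": [0, 0, 0], "delta_pos": [0, 0.0008, 0], "gripper": 0}
    - {"turn": [0, 0, 0], "delta_pos": [0, 0, 0], "gripper": 0}

```text
time_s: 9.93
tcp_pos: [0.4461, 0.3522, 0.1126]
tcp_rot: [[-0.981, -0.196, 0.0], [-0.196, 0.981, 0.0], [-0.0, 0.0, -1.0]]
force: [0.2, 0.5, -0.8]
grip_width: 0.0163
grasp_force: 69.9
```

```bash
python3 f.py
```

```text
9.925 [0.4461 0.3522 0.1126] Y 0.03470996277351597 Fhand [-0.33  0.46  0.83] Mhand [-0.025 -0.028 -0.005] 0.016302282198542125
```

Request:
carry_out:
  targets:
    - {"turn": [0, 0, 0], "delta_pos": [0, 0.0007, 0], "gripper": 0}
    - {"turn": [0, 0, 0], "delta_pos": [0, 0.0008, 0], "gripper": 0}
    - {"turn": [0, 0, 0], "delta_pos": [0, 0, 0], "gripper": 0}

```text
time_s: 10.3
tcp_pos: [0.4458, 0.3537, 0.1126]
tcp_rot: [[-0.981, -0.196, 0.0], [-0.196, 0.981, 0.0], [-0.0, 0.0, -1.0]]
force: [-0.8, 0.0, -1.1]
grip_width: 0.0164
grasp_force: 69.9
```

```bash
python3 f.py
```

```text
10.3 [0.4458 0.3537 0.1126] Y 0.03619152402504307 Fhand [0.81 0.2  1.12] Mhand [-0.037  0.009  0.004] 0.016425962431888562
```

Request:
carry_out:
  targets:
    - {"turn": [0, 0, 0], "delta_pos": [0, 0.0005, 0], "gripper": 0}
    - {"turn": [0, 0, 0], "delta_pos": [0, 0.0005, 0], "gripper": 0}
    - {"turn": [0, 0, 0], "delta_pos": [0, 0, 0], "gripper": 0}

```text
time_s: 10.68
tcp_pos: [0.4457, 0.3542, 0.1126]
tcp_rot: [[-0.981, -0.196, 0.0], [-0.196, 0.981, -0.001], [0.0, -0.001, -1.0]]
force: [0.4, -2.2, -1.5]
grip_width: 0.0162
grasp_force: 70.0
```

```bash
python3 f.py
```

```text
10.675 [0.4457 0.3542 0.1126] Y 0.036746296213030674 Fhand [ 0.03 -2.22  1.49] Mhand [ 0.609  0.012 -0.024] 0.016162288572193345
```

Request:
carry_out:
  targets:
    - {"turn": [0, 0, 0], "delta_pos": [0, 0.0005, 0], "gripper": 0}
    - {"turn": [0, 0, 0], "delta_pos": [0, 0.0005, 0], "gripper": 0}
    - {"turn": [0, 0, 0], "delta_pos": [0, 0, 0], "gripper": 0}

```text
time_s: 11.05
tcp_pos: [0.4455, 0.3552, 0.1126]
tcp_rot: [[-0.981, -0.196, 0.0], [-0.196, 0.981, -0.001], [0.0, -0.001, -1.0]]
force: [1.5, -3.5, -0.6]
grip_width: 0.0162
grasp_force: 70.1
```

```bash
python3 f.py
```

```text
11.05 [0.4455 0.3552 0.1126] Y 0.0377764466236616 Fhand [-0.8  -3.7   0.62] Mhand [1.087 0.015 0.011] 0.016154639902032412
```

Request:
carry_out:
  targets:
    - {"turn": [0, 0, 0], "delta_pos": [0, 0.0005, 0], "gripper": 0}
    - {"turn": [0, 0, 0], "delta_pos": [0, 0.0005, 0], "gripper": 0}
    - {"turn": [0, 0, 0], "delta_pos": [0, 0, 0], "gripper": 0}

```text
time_s: 11.42
tcp_pos: [0.4452, 0.3563, 0.1125]
tcp_rot: [[-0.981, -0.196, 0.0], [-0.196, 0.981, -0.001], [0.0, -0.001, -1.0]]
force: [0.6, -4.2, -0.3]
grip_width: 0.0161
grasp_force: 70.2
```

```bash
python3 f.py
```

```text
11.425 [0.4452 0.3563 0.1125] Y 0.03884800604120216 Fhand [ 0.23 -4.28  0.29] Mhand [ 1.531  0.046 -0.014] 0.016086423196590333
```

```bash
cat >> f.py <<'E'
O=np.array([.448,.3423])-.0245*np.array([-.196,.981])
ref=load('sc4');c=r.capture('scene')
p=proj(c,[*O,.074]).astype(int);sl=np.s_[p[1]-6:p[1]+7,p[0]-6:p[0]+7]
print('link diff',p,np.abs(c['img'][sl].astype(int)-ref['img'][sl]).mean().round(1))
E
python3 f.py
```

```text
11.425 [0.4452 0.3563 0.1125] Y 0.03884800604120216 Fhand [ 0.23 -4.28  0.29] Mhand [ 1.531  0.046 -0.014] 0.016086423196590333
link diff [313 216] 17.1
```

Request:
carry_out:
  targets:
    - {"turn": [0, 0, 0], "delta_pos": [0, 0.0005, 0], "gripper": 0}
    - {"turn": [0, 0, 0], "delta_pos": [0, 0.0005, 0], "gripper": 0}
    - {"turn": [0, 0, 0], "delta_pos": [0, 0.0005, 0], "gripper": 0}
    - {"turn": [0, 0, 0], "delta_pos": [0, 0.0005, 0], "gripper": 0}
    - {"turn": [0, 0, 0], "delta_pos": [0, 0, 0], "gripper": 0}

```text
time_s: 12.1
tcp_pos: [0.4448, 0.3583, 0.1126]
tcp_rot: [[-0.981, -0.196, 0.0], [-0.196, 0.981, -0.0], [0.0, -0.0, -1.0]]
force: [0.7, -5.6, -1.1]
grip_width: 0.0162
grasp_force: 70.2
```

```bash
python3 f.py
```

```text
12.1 [0.4448 0.3583 0.1126] Y 0.0409232218085145 Fhand [ 0.44 -5.57  1.1 ] Mhand [1.555 0.004 0.034] 0.016232264622262436
link diff [313 216] 16.8
```

Request:
carry_out:
  targets:
    - {"turn": [0, 0, 0], "delta_pos": [0, 0.0005, 0], "gripper": 0}
    - {"turn": [0, 0, 0], "delta_pos": [0, 0.0005, 0], "gripper": 0}
    - {"turn": [0, 0, 0], "delta_pos": [0, 0, 0], "gripper": 0}

```text
time_s: 12.52
tcp_pos: [0.4446, 0.3591, 0.1126]
tcp_rot: [[-0.981, -0.196, 0.0], [-0.196, 0.981, -0.001], [0.0, -0.001, -1.0]]
force: [0.3, -6.0, -0.4]
grip_width: 0.0166
grasp_force: 70.3
```

```bash
python3 f.py
```

```text
12.525 [0.4446 0.3591 0.1126] Y 0.04179747912192218 Fhand [ 0.86 -5.99  0.44] Mhand [1.732 0.033 0.008] 0.016558254695089227
link diff [313 216] 16.6
```

Request:
carry_out:
  targets:
    - {"turn": [0, 0, 0], "delta_pos": [0, 0.0005, 0], "gripper": 0}
    - {"turn": [0, 0, 0], "delta_pos": [0, 0.0005, 0], "gripper": 0}
    - {"turn": [0, 0, 0], "delta_pos": [0, 0, 0], "gripper": 0}

```text
time_s: 12.95
tcp_pos: [0.4445, 0.36, 0.1126]
tcp_rot: [[-0.981, -0.196, 0.0], [-0.196, 0.981, -0.001], [0.0, -0.001, -1.0]]
force: [1.2, -5.2, -0.3]
grip_width: 0.0162
grasp_force: 70.3
```

```bash
python3 f.py
```

```text
12.95 [0.4445 0.36   0.1126] Y 0.04269341398163336 Fhand [-0.18 -5.35  0.28] Mhand [ 1.75   0.075 -0.011] 0.016242728902316782
link diff [313 216] 16.7
```

Request:
carry_out:
  targets:
    - {"turn": [0, 0, 0], "delta_pos": [0, 0.0005, 0], "gripper": 0}
    - {"turn": [0, 0, 0], "delta_pos": [0, 0.0005, 0], "gripper": 0}
    - {"turn": [0, 0, 0], "delta_pos": [0, 0, 0], "gripper": 0}

```text
time_s: 13.38
tcp_pos: [0.4443, 0.3609, 0.1126]
tcp_rot: [[-0.981, -0.196, 0.0], [-0.196, 0.981, -0.001], [0.0, -0.001, -1.0]]
force: [1.2, -6.9, 0.1]
grip_width: 0.0163
grasp_force: 70.3
```

```bash
python3 f.py
```

```text
13.375 [0.4443 0.3609 0.1126] Y 0.04359681678702222 Fhand [ 0.16 -7.   -0.1 ] Mhand [1.811 0.049 0.059] 0.016323397734198053
link diff [313 216] 16.6
```

Request:
carry_out:
  targets:
    - {"turn": [0, 0, 0], "delta_pos": [0, 0.0005, 0], "gripper": 0}
    - {"turn": [0, 0, 0], "delta_pos": [0, 0.0004, 0], "gripper": 0}
    - {"turn": [0, 0, 0], "delta_pos": [0, 0, 0], "gripper": 0}

```text
time_s: 13.8
tcp_pos: [0.4441, 0.3617, 0.1126]
tcp_rot: [[-0.981, -0.196, 0.0], [-0.196, 0.981, -0.001], [0.0, -0.001, -1.0]]
force: [1.6, -6.8, -0.5]
grip_width: 0.0163
grasp_force: 70.4
```

```bash
python3 f.py
```

```text
13.8 [0.4441 0.3617 0.1126] Y 0.04437563740136026 Fhand [-0.21 -7.01  0.52] Mhand [1.929 0.05  0.034] 0.01632545995353194
link diff [313 216] 16.9
```

Request:
carry_out:
  targets:
    - {"turn": [0, 0, 0], "delta_pos": [0, 0.0004, 0], "gripper": 0}
    - {"turn": [0, 0, 0], "delta_pos": [0, 0.0003, 0], "gripper": 0}
    - {"turn": [0, 0, 0], "delta_pos": [0, 0, 0], "gripper": 0}

```text
time_s: 14.22
tcp_pos: [0.444, 0.3623, 0.1125]
tcp_rot: [[-0.981, -0.196, 0.0], [-0.196, 0.981, -0.002], [0.0, -0.002, -1.0]]
force: [1.5, -6.3, 0.8]
grip_width: 0.0164
grasp_force: 70.4
```

```bash
python3 f.py
```

```text
14.225 [0.444  0.3623 0.1125] Y 0.04497938489142518 Fhand [-0.29 -6.43 -0.8 ] Mhand [ 1.938  0.029 -0.03 ] 0.01642929888659196
link diff [313 216] 16.8
```

Request:
carry_out:
  targets:
    - {"turn": [0, 0, 0], "delta_pos": [0, 0.0004, 0], "gripper": 0}
    - {"turn": [0, 0, 0], "delta_pos": [0, 0.0003, 0], "gripper": 0}
    - {"turn": [0, 0, 0], "delta_pos": [0, 0, 0], "gripper": 0}

```text
time_s: 14.65
tcp_pos: [0.4439, 0.3629, 0.1126]
tcp_rot: [[-0.981, -0.196, 0.0], [-0.196, 0.981, -0.002], [0.0, -0.002, -1.0]]
force: [1.5, -7.6, 1.2]
grip_width: 0.0159
grasp_force: 70.5
```

```bash
python3 f.py
```

```text
14.65 [0.4439 0.3629 0.1126] Y 0.04559855259182073 Fhand [ 0.02 -7.74 -1.2 ] Mhand [ 2.084  0.03  -0.006] 0.015947202753268237
link diff [313 216] 16.8
```

Request:
carry_out:
  targets:
    - {"turn": [0, 0, 0], "delta_pos": [0, 0.0004, 0], "gripper": 0}
    - {"turn": [0, 0, 0], "delta_pos": [0, 0.0003, 0], "gripper": 0}
    - {"turn": [0, 0, 0], "delta_pos": [0, 0, 0], "gripper": 0}

```text
time_s: 15.08
tcp_pos: [0.4437, 0.3637, 0.1126]
tcp_rot: [[-0.981, -0.196, 0.0], [-0.196, 0.981, -0.001], [0.0, -0.001, -1.0]]
force: [1.7, -6.1, 0.5]
grip_width: 0.016
grasp_force: 70.5
```

```bash
python3 f.py
```

```text
15.075 [0.4437 0.3637 0.1126] Y 0.04649024804153186 Fhand [-0.52 -6.32 -0.51] Mhand [1.946 0.078 0.034] 0.016040862513684386
link diff [313 216] 29.2
```

Request:
carry_out:
  targets:
    - {"turn": [0, 0, 0], "delta_pos": [0, 0.0004, 0], "gripper": 0}
    - {"turn": [0, 0, 0], "delta_pos": [0, 0, 0], "gripper": 0}
    - {"turn": [0, 0, 0], "delta_pos": [0, 0, 0], "gripper": 0}

```text
time_s: 15.5
tcp_pos: [0.4436, 0.364, 0.1125]
tcp_rot: [[-0.981, -0.196, 0.0], [-0.196, 0.981, -0.001], [0.0, -0.001, -1.0]]
force: [0.5, -7.1, -1.1]
grip_width: 0.0162
grasp_force: 70.4
```

```bash
python3 f.py
```

```text
15.5 [0.4436 0.364  0.1125] Y 0.046800337373790815 Fhand [ 0.88 -7.06  1.14] Mhand [ 1.99   0.078 -0.033] 0.016235531922805923
link diff [313 216] 32.8
```

The link patch changed sharply (17 to 33), so I'll confirm that the link is up.

Run:
```python
from h import *
a=cap('scene','sc5');b=cap('side','si5')
f=lambda c,x,y:cv2.resize(c['img'][y:y+80,x:x+66,::-1],(396,480),interpolation=cv2.INTER_CUBIC)
cv2.imwrite('pics/g.png',np.hstack([f(a,292,186),f(b,236,221)]))
```

```text
(no output)
```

View pics/g.png

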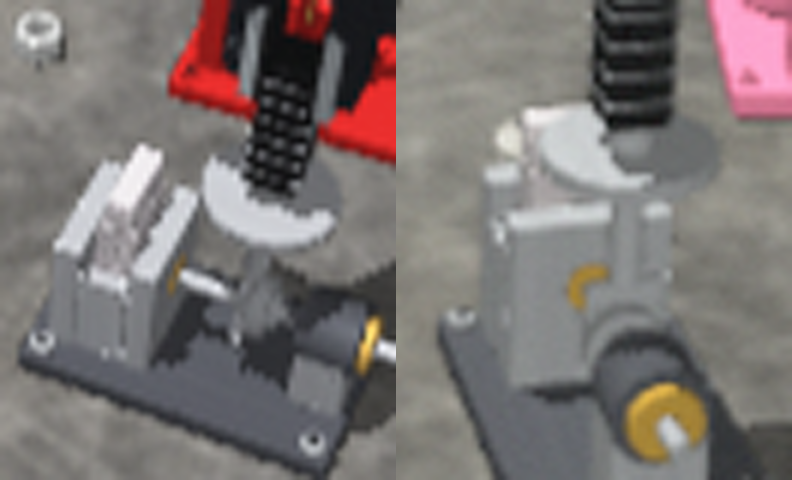

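The link is up: its top rose to (145,155) in the scene tile and (550,115) in the side tile. Backing off, lifting out and returning to above the stand.

Request:
carry_out:
  targets:
    - {"turn": [0, 0, 0], "delta_pos": [0, -0.0015, 0], "gripper": 0}
    - {"turn": [0, 0, 0], "delta_pos": [0, -0.002, 0], "gripper": 0}
    - {"turn": [0, 0, 0], "delta_pos": [0, -0.002, 0], "gripper": 0}
    - {"turn": [0, 0, 0], "delta_pos": [0, -0.002, 0], "gripper": 0}
    - {"turn": [0, 0, 0], "delta_pos": [0, -0.0015, 0], "gripper": 0}
    - {"turn": [0, 0, 0], "delta_pos": [0, 0, 0], "gripper": 0}
    - {"turn": [0, 0, 0], "delta_pos": [0, 0, 0], "gripper": 0}

```text
time_s: 16.52
tcp_pos: [0.4454, 0.3563, 0.1127]
tcp_rot: [[-0.981, -0.196, 0.0], [-0.196, 0.981, 0.001], [-0.0, 0.001, -1.0]]
force: [0.2, -0.1, -1.3]
grip_width: 0.016
grasp_force: 69.9
```

```bash
python3 f.py
```

```text
16.525 [0.4454 0.3563 0.1127] Y 0.03885140151424145 Fhand [-0.15 -0.11  1.26] Mhand [ 0.044  0.007 -0.054] 0.01595976146303939
link diff [313 216] 35.4
```

Contact is gone and the link stays up. Lifting and going back.

Request:
carry_out:
  targets:
    - {"turn": [0, 0, 0], "delta_pos": [0, 0, -0.005], "gripper": 0}
    - {"turn": [0, 0, 0], "delta_pos": [0, 0, -0.01], "gripper": 0}
    - {"turn": [0, 0, 0], "delta_pos": [0, 0, -0.02], "gripper": 0}
    - {"turn": [0, 0, 0], "delta_pos": [0, 0, -0.03], "gripper": 0}
    - {"turn": [0, 0, 0], "delta_pos": [0, 0, -0.03], "gripper": 0}
    - {"turn": [0, 0, 0], "delta_pos": [0, 0, -0.0138], "gripper": 0}
    - {"turn": [0, 0, 0], "delta_pos": [-0.0017, -0.024, 0], "gripper": 0}
    - {"turn": [0, 0, 0], "delta_pos": [-0.0029, -0.041, 0], "gripper": 0}
    - {"turn": [0, 0, 0], "delta_pos": [-0.0029, -0.041, 0], "gripper": 0}
    - {"turn": [0, 0, 0], "delta_pos": [-0.0029, -0.041, 0], "gripper": 0}
    - {"turn": [0, 0, 0], "delta_pos": [-0.0029, -0.041, 0], "gripper": 0}
    - {"turn": [0, 0, 0], "delta_pos": [-0.0029, -0.041, 0], "gripper": 0}
    - {"turn": [0, 0, 0], "delta_pos": [-0.0029, -0.041, 0], "gripper": 0}
    - {"turn": [0, 0, 0], "delta_pos": [-0.0029, -0.041, 0], "gripper": 0}
    - {"turn": [0, 0, 0], "delta_pos": [-0.0031, -0.0401, 0], "gripper": 0}
    - {"turn": [0, 0, -0.108], "delta_pos": [0, 0, 0], "gripper": 0}
    - {"turn": [0, 0, 0], "delta_pos": [0, 0, 0], "gripper": 0}
    - {"turn": [0, 0, 0], "delta_pos": [0, 0, 0], "gripper": 0}

```text
time_s: 18.82
tcp_pos: [0.5385, 0.0169, 0.2213]
tcp_rot: [[-0.954, -0.299, -0.0], [-0.299, 0.954, 0.0], [0.0, 0.0, -1.0]]
force: [-0.1, 0.3, -2.1]
grip_width: 0.016
grasp_force: 69.9
```

Run:
```python
from h import *
s=r.state();print(s['time_s'],s['tcp_pos'],s['tcp_rot'].round(4),s['force'])
a=cap('scene','sc6');b=cap('side','si6')
f=lambda c,x,y:cv2.resize(c['img'][y:y+100,x:x+80,::-1],None,fx=5,fy=5,interpolation=cv2.INTER_CUBIC)
cv2.imwrite('pics/k.png',np.hstack([f(a,130,85),f(b,179,83)]))
```

```text
18.825 [0.53850639 0.01694715 0.22125605] [[-9.541e-01 -2.994e-01 -4.000e-04]
 [-2.994e-01  9.541e-01  2.000e-04]
 [ 3.000e-04  3.000e-04 -1.000e+00]] [-0.13902133  0.26619695 -2.14771434]
```

View pics/k.png

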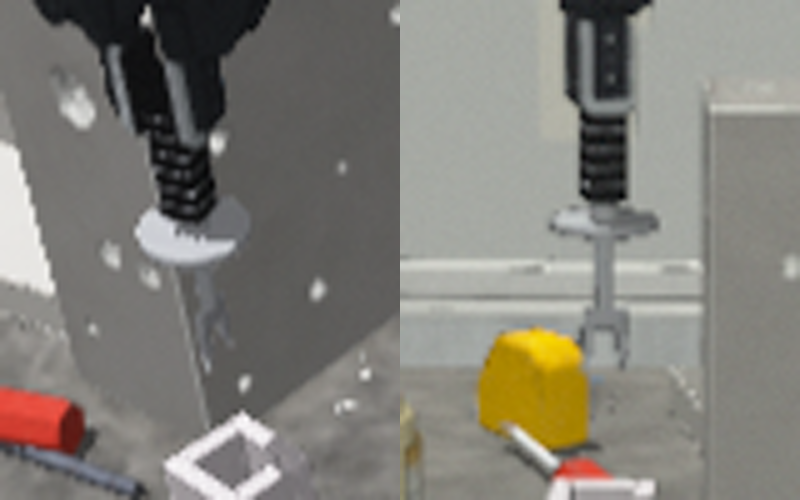

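The pose and fork match the earlier lift-out picture (prong tips at (605,365) in the side tile), so the tool hasn't slipped. Lowering.

Request:
carry_out:
  targets:
    - {"turn": [0, 0, 0], "delta_pos": [0, 0, 0.015], "gripper": 0}
    - {"turn": [0, 0, 0], "delta_pos": [0, 0, 0.025], "gripper": 0}
    - {"turn": [0, 0, 0], "delta_pos": [0, 0, 0.015], "gripper": 0}
    - {"turn": [0, 0, 0], "delta_pos": [0, 0, 0.015], "gripper": 0}
    - {"turn": [0, 0, 0], "delta_pos": [0, 0, 0.015], "gripper": 0}
    - {"turn": [0, 0, 0], "delta_pos": [0, 0, 0.015], "gripper": 0}
    - {"turn": [0, 0, 0], "delta_pos": [0, 0, 0.01], "gripper": 0}
    - {"turn": [0, 0, 0], "delta_pos": [0, 0, 0.004], "gripper": 0}
    - {"turn": [0, 0, 0], "delta_pos": [0, 0, 0.003], "gripper": 0}
    - {"turn": [0, 0, 0], "delta_pos": [0, 0, 0], "gripper": 0}
    - {"turn": [0, 0, 0], "delta_pos": [0, 0, 0], "gripper": 0}

```text
time_s: 20.3
tcp_pos: [0.5391, 0.0165, 0.1048]
tcp_rot: [[-0.954, -0.3, 0.001], [-0.3, 0.954, -0.0], [-0.001, -0.0, -1.0]]
force: [0.5, 0.5, -0.6]
grip_width: 0.0162
grasp_force: 69.9
```

```bash
python3 f.py
```

```text
20.3 [0.5391 0.0165 0.1048] Y -0.31282935869369344 Fhand [-0.65  0.35  0.62] Mhand [ 0.018 -0.     0.022] 0.016188743857451154
link diff [313 216] 35.3
```

Another 2.5 mm down, then release.

Request:
carry_out:
  targets:
    - {"turn": [0, 0, 0], "delta_pos": [0, 0, 0.0013], "gripper": 0}
    - {"turn": [0, 0, 0], "delta_pos": [0, 0, 0.0012], "gripper": 0}
    - {"turn": [0, 0, 0], "delta_pos": [0, 0, 0], "gripper": 0}
    - {"turn": [0, 0, 0], "delta_pos": [0, 0, 0], "gripper": 0}

```text
time_s: 20.85
tcp_pos: [0.5391, 0.0165, 0.1024]
tcp_rot: [[-0.954, -0.301, 0.001], [-0.301, 0.954, -0.0], [-0.001, -0.0, -1.0]]
force: [-1.0, -0.9, 3.6]
grip_width: 0.0165
grasp_force: 70.5
```

Request:
carry_out:
  targets:
    - {"turn": [0, 0, 0], "delta_pos": [0, 0, 0], "gripper": 0.3}
    - {"turn": [0, 0, 0], "delta_pos": [0, 0, 0], "gripper": 0.6}
    - {"turn": [0, 0, 0], "delta_pos": [0, 0, 0], "gripper": 1}
    - {"turn": [0, 0, 0], "delta_pos": [0, 0, 0], "gripper": 1}
    - {"turn": [0, 0, 0], "delta_pos": [0, 0, 0], "gripper": 1}
    - {"turn": [0, 0, 0], "delta_pos": [0, 0, 0], "gripper": 1}
    - {"turn": [0, 0, 0], "delta_pos": [0, 0, -0.01], "gripper": 1}
    - {"turn": [0, 0, 0], "delta_pos": [0, 0, -0.03], "gripper": 1}
    - {"turn": [0, 0, 0], "delta_pos": [0, 0, -0.04], "gripper": 1}
    - {"turn": [0, 0, 0], "delta_pos": [0, 0, -0.04], "gripper": 1}
    - {"turn": [0, 0, 0], "delta_pos": [0, 0, 0], "gripper": 1}
    - {"turn": [0, 0, 0], "delta_pos": [0, 0, 0], "gripper": 1}

```text
time_s: 22.35
tcp_pos: [0.5387, 0.0166, 0.222]
tcp_rot: [[-0.954, -0.301, 0.0], [-0.301, 0.954, 0.0], [-0.0, -0.0, -1.0]]
force: [-0.1, 0.3, -0.7]
grip_width: 0.0853
grasp_force: 0.0
```

```bash
python3 f.py
python3 - <<'E'
from h import *
for n,o in(('scene','sc'),('side','si')):
    c=cap(n,o+'7');a=load(o)
    p=proj(c,[.538,.017,.118]).astype(int);sl=np.s_[p[1]-22:p[1]+22,p[0]-14:p[0]+15]
    A,B=[cv2.cvtColor(i[sl],cv2.COLOR_RGB2GRAY).astype('float32') for i in(a['img'],c['img'])]
    f=lambda i:cv2.moments((i<60).astype('uint8'),True)
    for m in map(f,(A,B)):print(n,'dark n',m['m00'],m['m10']/m['m00'],m['m01']/m['m00'])
    print('diff',np.abs(A-B).mean())
E
```

```text
22.35 [0.5387 0.0166 0.222 ] Y -0.31268194220358797 Fhand [0.04 0.36 0.74] Mhand [ 0.02  -0.003 -0.04 ] 0.08526935912230278
link diff [313 216] 35.4
scene dark n 217.0 14.497695852534562 21.829493087557605
scene dark n 218.0 14.674311926605505 21.720183486238533
diff 3.1293104
side dark n 188.0 14.132978723404255 20.99468085106383
side dark n 171.0 14.444444444444445 20.94736842105263
diff 5.1708465
```

The tool sits where it started, within a fraction of a pixel in both views, and the link is still raised.

```bash
python3 -c "
from cell import r
print(r.hand_in())"
```

```text
the job is handed in; nothing more can be done
None
```

The link jumped free and stayed up, the tool is back in its stand at its starting position, and I handed the job in at about 22.5 s of the 51 s limit; the measured push stayed under 8 N and no verdict was returned.

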